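# Drive the phase plug out of a woofer basket with an ejector rod

### The job

Take the orange-handled ejector rod from its holder, put its tip down the bore in the hub of the clamped blue woofer basket and slowly drive the brass phase plug out downwards until it lands on the sprung catch pad below; seat it there with a firm push of about 15 N for half a second, never pushing on plug or basket with more than 25 N. Then draw the rod out and stand it back in its holder, collar resting on top, and leave the other parts on the cart where they are.

Things in the scene. Friction and masses are not known exactly. Their poses are not given: they have to be found in the camera images.
- rod_grip (a point): Centre of the ejector rod's handle, half-way up. Loose, about 150 g, standing upright in its holder. Handle: orange cylinder 24 mm diameter, 62 mm long. Below it a steel collar 36 mm diameter, 8 mm thick (underside 39 mm below this point), then a steel shank 10 mm diameter, 85 mm long. z axis: along the rod, upward. Grip it with 40 N or more so that it does not slip.
- rod_tip (a point): Lower end of the rod's shank, on its axis, 124 mm below rod_grip; tapered over the last 3 mm to 7 mm diameter. The point turns with the rod.
- holder_mouth (a point): Centre of the hole in the top plate of the fixed grey rod holder (56 mm square, 95 mm high, standing left or right, in front of the rail), on the plate's top face. Hole 16 mm diameter through the 6 mm plate, free space below. The rod stands here at the start, collar on the plate.
- bore (a point): Centre of the mouth of the vertical bore, on the flat top of the steel hub of the blue basket (150 mm diameter, clamped rear side up; the hub is its highest part). Bore 14 mm diameter, 1.5 mm chamfer, 14 mm deep, so 2 mm clearance all round the rod. The top of the seated brass plug (24 mm diameter, 31 mm long) lies at its bottom, 14 mm below this point.
- plug (a joint): Distance the plug has been driven down, m: 0 seated, 0.031 just out of its seat. Friction of about 6 N all the way, in seat and guides below (1 N more per 15 mm/s); stays where left. Somewhere from 0.032 to 0.048 it meets a pad on a spring of 4 N per mm; the pad's height is not measured: feel the force rise over the friction.
- carriage: The tray (165 mm square, 10 mm thick) with the clamped basket and the plug in it; origin at the centre of the tray's underside, 117 mm below bore; z up. Fixed.
- gasket: Loose grey rubber gasket ring, 70 mm diameter, 6 mm thick, lying on the cart top; origin at the centre of its underside. Not to be moved.
- flange: Loose matte black plastic horn flange, 80 mm diameter, 20 mm high with its collar, lying on the cart top in front of the rail on the other side from the rod holder; origin at the centre of its underside. Not to be moved.
- spare_plug: Loose bullet-shaped brass phase plug, 24 mm diameter, 41 mm high, standing on the cart top to the right; origin at the centre of its underside. Not to be moved.
Mind the look-alikes: they are no part of the job. Of the things like the part that bears rod_grip, leave any that is white; of the rest the smaller one is meant.

How it is judged (in metres and radians):
On the way, in this order (a step that is already met when the one before it is completed fails the run):
1. the rod's tip is inside the bore of the basket's hub (z of rod_tip in the frame of bore below -0.006 m and horizontal distance between rod_tip and bore below 0.005 m), for 0.1 s.
2. the plug is out of its seat (driven over 31 mm) and pressed on the catch pad by the rod with over 10 N (value of joint plug above 0.031 m and contact force between rod and carriage above 10 N and horizontal distance between rod_tip and bore below 0.005 m), for 0.25 s.
At the end, for the whole second after the job is handed in: The plug stays driven out of its seat (over 31 mm down), and the rod stands at rest and released in its holder, upright within 0.08 rad, its collar down on the plate within 4 mm (value of joint plug above 0.031 m and horizontal distance between rod_tip and holder_mouth below 0.012 m and z of rod_tip in the frame of holder_mouth below -0.081 m and z of rod_grip in the frame of holder_mouth above 0.034 m and angle between rod_grip's own z axis and vertical below 0.08 rad and linear speed of rod below 0.02 m/s); the robot touches nothing.
It fails at once if the rod pushes on the plug or the basket with more than 25 N (contact force between rod and carriage above 25 N).
It fails at once if gasket ring, horn flange or spare plug moved by more than 20 mm (distance of any of gasket, flange, spare_plug from where it was at the start of the episode above 0.02 m).
It fails at once if the gripper itself presses on the basket or plug with more than 25 N (contact force between any of the fingers, the arm and carriage above 25 N).
It also fails if it takes over 64 s, if anything falls off the work surface, if the arm or the gripper's body presses on something with over 40 N, if the wrist force passes 120 N, or if a joint passes its speed limit or range.

### The arm

A 6-joint arm with a two-finger parallel gripper is mounted at the origin on the work surface. World frame = base frame: x ahead of the robot, y to its left, z up, the work surface at z = 0. Lengths are in mm, angles in degrees, forces in N, time in s.
With the tool pointing down it reaches from about 300 to 850 mm from the base axis. Payload 4.2 kg.
Tool frame: the origin (TCP) lies between the finger pads; the fingertips stand 22 mm ahead of it and the grasp point (between the pads) lies 3 mm ahead of it (env.finger_overhang is the distance from the TCP to the fingertips, in mm); z points along the fingers, y is the line along which they close (so a half turn about z gives the same grasp; the last joint's range is limited). The gripper opens to 91 mm and grips with 3 to 60 N. Pads are 32 mm wide; open, the fingers measure 118 mm over their backs; the gripper's body (76 mm by 178 mm) begins 60 mm behind the grasp point.
Start: joints at [64.114, 18.312, 89.639, -0, 72.044, -1.146], TCP at [240.645, 522.237, 235.976] pointing down, gripper open.
Joint ranges: [-177.97, 177.97], [-48.28, 115.42], [12.27, 149.76], [-77.06, 257.06], [2.81, 150.46], [-146.56, 146.56]. Speed limits (degrees/s): [147.25, 147.25, 180, 180, 180, 180].

### API

Orientations are given as [roll, pitch, yaw] about the fixed x, y, z axes, in that order (R = Rz(yaw) Ry(pitch) Rx(roll)).
In Python, from workcell import state, cams, ticket, look_for, outline_of, env gives the robot as it stands.
- The arm moves only by the tool servo_tool, never from a script. Its argument "steps" is a list of rows, each a list of 3 entries, a list of its own where there are three numbers: the closure in counts, from 0 (fully open) to 255 (shut), then the shift along the tool's x, y, z in mm, then the turn, a rotation vector about the tool's x, y, z in rad. A call has exactly 10 rows; each row shifts and turns the commanded pose from where the row before left it, along the tool's axes as they then stand; what a row does not reach is not made up. A row lasts 1/10 s, in which the tool goes at most 50 mm and 8.59 degrees, less where a joint would pass 70% of its speed; a pose out of reach is approached as far as the arm can. A call with a gripper value outside its range is refused whole. The fingers move at their own pace and stop on an object; "squeeze" is the grip in N (left out, the last holds). Time passes only in rows, so rows that do not move let the fingers close, or fill a call up. It gives the time, the measured TCP pose, the force, the opening and the grip force at its end, in the units of the state.
- state(): the state, without advancing time (a new reading comes with each control period).
- cams.grab_frame(name): name is "side" or "top"; returns a dict with "color" (420x560x3 uint8, red, green, blue), "z_map" (420x560 float32, mm along the optical axis (not along the pixel's ray), 0 where there is no reading), "fovy" (degrees; the focal length in pixels is half the picture's height over the tangent of half this angle, whatever the lens; pixels are square), "cx", "cy" (the principal point, pixels), "eye" and "rotation" of the camera in the world. Camera axes: x right, y up, looking along -z (the intrinsics and any distortion apply to the point x, -y, -z); pixel columns grow to the right and rows downward; lengths in mm; the calibration is good to about 2 mm. A picture is of the moment at which its call begins.
- ticket.job_done(): hands the job in; it is judged then, once.
Trained networks look in a picture, given as the dict that the camera call returned (one of the last four; its "shot" number tells which), for a name from the list of things; names that differ only in an ending like _2 or _b are one class to them, and where a whole thing is asked for, a point or a joint stands for the part that bears it (a point fixed in the world has none). Each returns a list of dicts, best first, with "confidence" (0 to 1); they miss things now and then, are a little off and sometimes report something else, mostly with a low value. They report only what shows in the picture. A call takes as long as a camera call. They do not tell look-alikes from the thing itself.
- look_for(picture, thing): "at" ([column, row] in pixels, amid what is visible of it).
- outline_of(picture, thing): "pixels" (420x560 bool, what is visible of it) and "at" ([column, row] in pixels, amid what is visible of it).
The state is a dict: "time_s": time; "qpos": joint angles; "qvel": joint speeds; "effort": joint torques, N m; "ee_pos": TCP position; "ee_rot": TCP orientation; "force": force on the tool from outside, world axes, zero at the start; "torque": the same for the moment, N m; "gripper_width": finger opening in mm; "gripper_force": force on a finger pad.
Only numpy, scipy, OpenCV 4.12 (cv2) and the standard library are available. Lean on these libraries where they do the work, as an engineer would, in place of code of your own. Each camera call takes 0.05 s, during which the arm holds its last target. There are 200 camera calls.

## Working session

There is one attempt and no reset: what is moved stays moved. The work goes in short steps, Python scripts to look and compute and a tool call to move; the robot and the scene stay as the last step left them, time stands still between calls to the robot, and variables do not carry over. Pictures are saved under pics/ and viewed, at most 10 in all, crops included, and the job is handed in when it is done.

Besides the shell and the picture viewer there is one more tool, called after ">>>" by a JSON object that holds its "name" and its "arguments". servo_tool: Moves the arm, as the interface text tells. Its arguments: {"type":"object","properties":{"steps":{"type":"array","items":{"type":"array"}},"squeeze":{"type":"number"}},"required":["steps"]}

```bash
mkdir -p pics; cat > h.py <<'E'
import numpy as np, cv2
from workcell import state, cams, ticket, look_for, outline_of, env
def world(p,uv,z=None):
    f=p["color"].shape[0]/2/np.tan(np.radians(p["fovy"])/2)
    d=p["z_map"][int(round(uv[1])),int(round(uv[0]))] if z is None else z
    c=np.array([(uv[0]-p["cx"])/f*d,-(uv[1]-p["cy"])/f*d,-d])
    return np.array(p["rotation"])@c+np.array(p["eye"])
def cloud(p):
    f=p["color"].shape[0]/2/np.tan(np.radians(p["fovy"])/2)
    d=p["z_map"]; v,u=np.mgrid[:d.shape[0],:d.shape[1]]
    c=np.stack([(u-p["cx"])/f*d,-(v-p["cy"])/f*d,-d],-1)
    w=c@np.array(p["rotation"]).T+np.array(p["eye"]); w[d==0]=np.nan
    return w
def save(p,n): cv2.imwrite("pics/"+n,p["color"][:,:,::-1])
E
python3 - <<'E'
from h import *
np.set_printoptions(precision=1,suppress=True)
print(state(), env)
for n in("top","side"):
    p=cams.grab_frame(n); save(p,n+"1.png"); w=cloud(p)
    print(n,{k:v for k,v in p.items() if k not in("color","z_map")})
    for t in("rod_grip","rod_tip","holder_mouth","bore","carriage","gasket","flange","spare_plug"):
        for r in look_for(p,t): print(t,r["at"],round(r["confidence"],2),w[int(r["at"][1]),int(r["at"][0])])
E
```

```text
{'time_s': 0.0, 'qpos': array([64.1, 18.4, 89.7,  0. , 72. , -1.1]), 'qvel': array([-0.2,  0. , -0. , -0. , -0.1,  0. ]), 'effort': array([  0. , -41.2, -23.2,   0.1,   0. ,  -0. ]), 'ee_pos': array([240.4, 521.8, 235.1]), 'ee_rot': array([-179.9,   -0. ,  155.3]), 'force': array([ 0.3, -0.5, -0.5]), 'torque': array([ 0., -0.,  0.]), 'gripper_force': 0.0, 'gripper_width': 91.0530550442414} <Robot object at 0x7f93a0f20050>Traceback (most recent call last):
  File "<stdin>", line 5, in <module>
  File "h.py", line 12, in cloud
    w=c@np.array(p["rotation"]).T+np.array(p["eye"]); w[d==0]=np.nan
      ~~~~~~~~~~~~~~~~~~~~~~~~~~~^~~~~~~~~~~~~~~~~~~
ValueError: operands could not be broadcast together with shapes (420,560) (3,)
```

```bash
python3 - <<'E'
from h import *
for n in("top","side"):
    p=cams.grab_frame(n); save(p,n+"1.png")
    print(n,{k:v for k,v in p.items() if k not in("color","z_map")})
E
```

```text
top {'fovy': 57.68372243629469, 'cx': 276.8051002817688, 'cy': 208.02775641549684, 'eye': array([443.63802787, -64.96086334, 939.42351555]), 'rotation': array([  5.11963065,  -0.29443337, -90.13836921]), 'shot': 2}
side {'fovy': 56.21593982595223, 'cx': 273.65174850802515, 'cy': 213.62099530391424, 'eye': array([  59.88181724, -635.01212329,  680.03283296]), 'rotation': array([ 51.98730699,   0.4061736 , -39.71988775]), 'shot': 3}
```

View pics/top1.png

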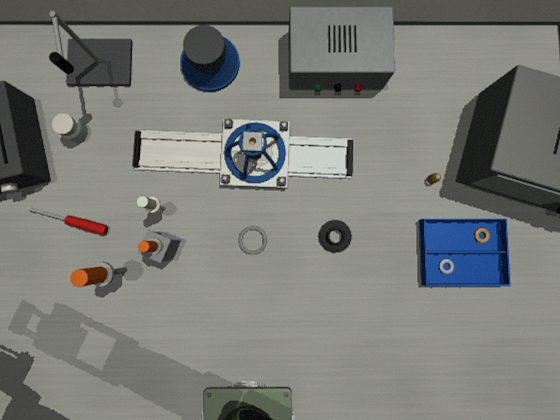

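View pics/side1.png

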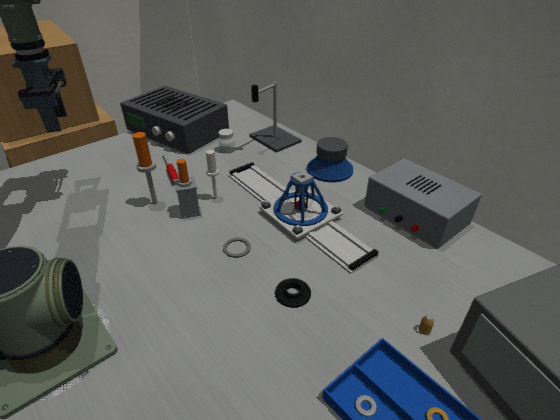

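The rod we want is the smaller orange one in the grey holder: top view (150,246), side view (183,170). The larger orange one at (90,276) and the white one at (147,203) in the top view are the look-alikes. The hub bore is near (252,141) in the top view.

```bash
sed -i 's/np.array(p\["rotation"\])/Rm(p)/' h.py; cat >> h.py <<'E'
from scipy.spatial.transform import Rotation as R
def Rm(p): return R.from_euler("xyz",p["rotation"],degrees=True).as_matrix()
E
python3 - <<'E'
from h import *
np.set_printoptions(precision=1,suppress=True)
for n in("top","side"):
    p=cams.grab_frame(n); w=cloud(p); np.savez(n+".npz",w=w,c=p["color"])
    print(n)
    for t in("rod_grip","rod_tip","holder_mouth","bore","carriage","gasket","flange","spare_plug"):
        for r in look_for(p,t): print(t,r["at"],round(r["confidence"],2),w[int(r["at"][1]),int(r["at"][0])])
    W=w.reshape(-1,3); hsv=cv2.cvtColor(p["color"],cv2.COLOR_RGB2HSV).reshape(-1,3)
    o=(hsv[:,0]>5)&(hsv[:,0]<18)&(hsv[:,1]>180)
    g={"top":(150,246),"side":(183,170)}[n]
    v,u=np.mgrid[:420,:560]; near=(np.hypot(u-g[0],v-g[1])<22).ravel()
    s=W[o&near]; print("orange",len(s),np.nanmin(s,0),np.nanmax(s,0))
    t=s[s[:,2]>np.nanmax(s[:,2])-4]; print("top face",len(t),t.mean(0),np.ptp(t,0))
    b={"top":(252,141),"side":(301,177)}[n]; near=(np.hypot(u-b[0],v-b[1])<25).ravel()
    s=W[near]; zm=np.nanpercentile(s[:,2],[50,90,97,99.5]); print("hub z",zm)
    t=s[s[:,2]>zm[3]-5]; print("hubtop",len(t),t.mean(0),t.min(0),t.max(0))
    hp=cv2.resize(p["color"][b[1]-50:b[1]+50,b[0]-130:b[0]+70] if n=="side" else p["color"][100:300,60:300],None,fx=3 if n=="side" else 2.5,fy=3 if n=="side" else 2.5)
    cv2.imwrite(f"pics/{n}c.png",hp[:,:,::-1])
E
```

```text
top
rod_grip [155.5, 203.6] 0.8 [530.4 199.3 101. ]
rod_grip [152.4, 245.9] 0.68 [438.4 190.6 141.2]
rod_grip [91.0, 274.6] 0.59 [384.3 284.6 204.5]
rod_tip [150.2, 245.3] 0.87 [438.5 190.5 154.2]
rod_tip [149.0, 206.2] 0.84 [520.4 200.6 136.3]
rod_tip [93.2, 276.1] 0.79 [379.9 283.9 197.5]
holder_mouth [163.5, 247.4] 0.95 [433.7 181.1  95. ]
bore [254.8, 152.5] 0.97 [643.6 -19.  105.5]
carriage [252.8, 155.5] 0.71 [632.1 -15.8 125.6]
gasket [258.3, 244.9] 0.77 [439.3 -23.8   2.4]
flange [328.8, 238.4] 0.66 [ 453.4 -192.7   21.4]
flange [430.9, 179.1] 0.56 [ 595.6 -442.2   25.1]
spare_plug [428.9, 181.3] 0.65 [ 593.3 -443.7    8.9]
orange 174 [426.5 189.1 106. ] [446.8 210.4 168.5]
top face 82 [436.3 200.2 166.1] [20.1 20.   4. ]
hub z [ 31.1 130.2 131.8 132.9]
hubtop 310 [660.8 -15.4 130.6] [633.7 -41.9 128. ] [686.6  12.3 134.5]
side
rod_grip [210.8, 165.0] 0.78 [520.8 200.9 118.8]
rod_grip [143.1, 158.9] 0.56 [370.9 282.9 160.9]
rod_grip [182.5, 175.2] 0.54 [429.8 191.3 128.3]
rod_grip [290.9, 292.7] 0.51 [ 457.1 -206.4    1.7]
rod_tip [144.9, 160.0] 0.95 [373.8 287.5 151.7]
rod_tip [182.9, 176.2] 0.84 [428.2 188.8 127.1]
rod_tip [212.0, 168.7] 0.76 [524.2 197.8 109.3]
holder_mouth [187.9, 198.1] 0.81 [425.7 176.4  64.4]
bore [299.8, 209.7] 0.9 [645.4 -29.7  38.9]
carriage [300.2, 209.1] 0.55 [650.5 -28.3  35.6]
gasket [300.2, 208.4] 0.69 [649.2 -29.5  40.3]
gasket [231.2, 252.6] 0.54 [431.  -14.    0.4]
flange [291.1, 290.9] 0.58 [ 464.1 -202.    -0.6]
spare_plug [422.0, 323.1] 0.6 [ 588.2 -450.9   28.9]
spare_plug [300.6, 209.2] 0.38 [650.5 -28.3  35.6]
orange 182 [424.4 186.5 104.5] [446.3 206.7 167.8]
top face 28 [435.7 196.6 166. ] [18.3 19.2  3.2]
hub z [ 15.1 126.  130.8 132.3]
hubtop 154 [661.2 -18.4 130.3] [635.4 -45.7 127.3] [688.1   9.3 133.6]
```

View pics/topc.png

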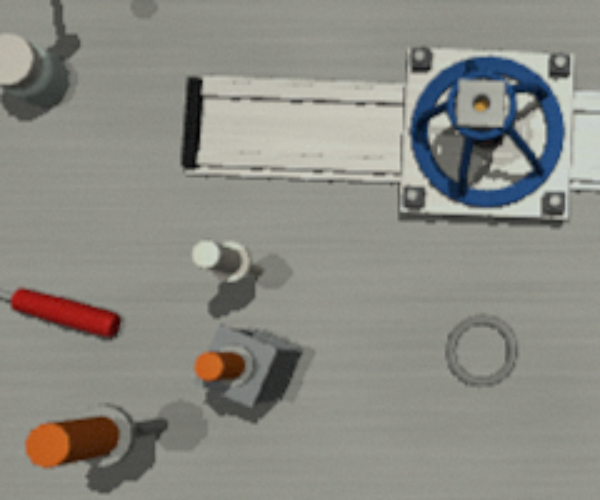

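The bore shows as the brass-centred dark spot in the square hub, at crop (480,103), which is (252,141) in the full frame. The rod axis is about (436,198) and the handle top about z 166, which matches the expected 165. The tool's yaw at the start already clears the neighbouring rods, so I'll raise it and go above the rod.

>>> {"name": "servo_tool", "arguments": {"steps": [[0,[0,0,-35],[0,0,0]],[0,[0,0,-35],[0,0,0]],[0,[-39,-26.5,0],[0,0,0]],[0,[-39,-26.5,0],[0,0,0]],[0,[-39,-26.5,0],[0,0,0]],[0,[-39,-26.5,0],[0,0,0]],[0,[-39,-26.5,0],[0,0,0]],[0,[-39,-26.5,0],[0,0,0]],[0,[-39,-26.5,0],[0,0,0]],[0,[-39,-26.5,0],[0,0,0]]]}}

```text
time_s: 2.05
ee_pos: [435.9, 197.4, 306.2]
ee_rot: [180.0, 0.0, 155.3]
force: [1.0, 0.8, -0.6]
gripper_width: 91.2
gripper_force: 0.0
```

```bash
cat >> h.py <<'E'
def ray(p,uv,z):
    a=world(p,uv,1000.); e=np.array(p["eye"]); return e+(a-e)*(z-e[2])/(a[2]-e[2])
def delta(target):
    s=state(); d=np.array(target)-s["ee_pos"]
    return s["ee_pos"],s["ee_rot"],R.from_euler("xyz",s["ee_rot"],degrees=True).inv().apply(d)
E
python3 - <<'E'
from h import *
np.set_printoptions(precision=1,suppress=True)
print(*delta([436,198.4,137]))
for n,b in(("top",(252,141)),("side",(301,177))):
    p=cams.grab_frame(n); w=cloud(p); hsv=cv2.cvtColor(p["color"],cv2.COLOR_RGB2HSV)
    v,u=np.mgrid[:420,:560]
    blue=(hsv[...,0]>95)&(hsv[...,0]<125)&(hsv[...,1]>100)
    m=(np.hypot(u-b[0],v-b[1])<22)&(abs(w[...,2]-131)<4)&~blue
    # components
    n_,l,st,c=cv2.connectedComponentsWithStats(m.astype(np.uint8)); i=1+st[1:,4].argmax()
    mm=l==i; box=cv2.minAreaRect(np.argwhere(mm)[:,::-1].astype(np.float32)); z=np.median(w[mm][:,2])
    print(n,st[i],box,z,"rect ctr->",ray(p,box[0],131),"mean",ray(p,c[i],131))
    br=(np.hypot(u-b[0],v-b[1])<10)&(hsv[...,0]>8)&(hsv[...,0]<28)&(hsv[...,1]>110); 
    if br.any(): q=np.argwhere(br).mean(0)[::-1]; print("brass",br.sum(),q,ray(p,q,131),ray(p,q,117))
    y,x=b; 
    k=p["color"][b[1]-30:b[1]+30,b[0]-35:b[0]+35]; k=cv2.resize(k,None,fx=5,fy=5)
    cv2.imwrite(f"pics/hub_{n}.png",k[:,:,::-1])
a,b_=[cv2.imread(f"pics/hub_{n}.png") for n in("top","side")]
cv2.imwrite("pics/hub.png",np.hstack([a,b_]))
E
```

```text
[435.9 197.4 306.2] [180.    0.  155.3] [  0.5   0.8 169.2]
top [242 131  20  20 313] ((251.5, 140.5), (19.0, 19.0), 90.0) 130.70285005673009 rect ctr-> [662.8 -14.9 131. ] mean [661.3 -15.3 131. ]
brass 18 [252.  141.5] [660.5 -16.  131. ] [664.3 -15.2 117. ]
side [291 171  22  12 153] ((301.3595886230469, 176.2247314453125), (18.867961883544922, 11.659976959228516), 32.0053825378418) 130.52023971256642 rect ctr-> [660.4 -17.9 131. ] mean [660.2 -18.4 131. ]
```

View pics/hub.png

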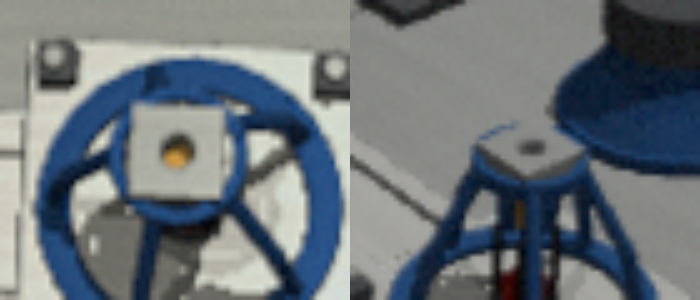

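The hub crops show the bore mouth at about (252.2,140.6) in the top frame and (302,176) in the side frame. That puts it near (661.5,-17,131). Now I descend to grasp.

>>> {"name": "servo_tool", "arguments": {"squeeze": 55, "steps": [[0,[0.5,1,22],[0,0,0]],[0,[0,0,30],[0,0,0]],[0,[0,0,30],[0,0,0]],[0,[0,0,30],[0,0,0]],[0,[0,0,30],[0,0,0]],[0,[0,0,18],[0,0,0]],[0,[0,0,9],[0,0,0]],[0,[0,0,0],[0,0,0]],[120,[0,0,0],[0,0,0]],[255,[0,0,0],[0,0,0]]]}}

```text
time_s: 3.15
ee_pos: [436.0, 200.7, 138.1]
ee_rot: [179.9, 0.1, 155.3]
force: [0.1, 0.4, 0.4]
gripper_width: 78.4
gripper_force: 0.0
```

>>> {"name": "servo_tool", "arguments": {"steps": [[255,[0,0,0],[0,0,0]],[255,[0,0,0],[0,0,0]],[255,[0,0,0],[0,0,0]],[255,[0,0,0],[0,0,0]],[255,[0,0,0],[0,0,0]],[255,[0,0,0],[0,0,0]],[255,[0,0,0],[0,0,0]],[255,[0,0,0],[0,0,0]],[255,[0,0,0],[0,0,0]],[255,[0,0,0],[0,0,0]]]}}

```text
time_s: 4.15
ee_pos: [435.3, 200.3, 136.9]
ee_rot: [180.0, 0.0, 155.3]
force: [-0.2, -0.2, -0.0]
gripper_width: 23.3
gripper_force: 55.0
```

Gripped centrally, with no side force. Now a straight lift.

>>> {"name": "servo_tool", "arguments": {"steps": [[255,[0,0,-4],[0,0,0]],[255,[0,0,-10],[0,0,0]],[255,[0,0,-16],[0,0,0]],[255,[0,0,-20],[0,0,0]],[255,[0,0,-20],[0,0,0]],[255,[0,0,-20],[0,0,0]],[255,[0,0,-20],[0,0,0]],[255,[0,0,-20],[0,0,0]],[255,[0,0,-15],[0,0,0]],[255,[0,0,-5],[0,0,0]]]}}

```text
time_s: 5.15
ee_pos: [435.8, 200.4, 289.2]
ee_rot: [179.8, 0.1, 155.3]
force: [0.2, -0.1, -2.4]
gripper_width: 23.3
gripper_force: 55.0
```

>>> {"name": "servo_tool", "arguments": {"steps": [[255,[-15,-5,0],[0,0,0]],[255,[-32,-11,0],[0,0,0]],[255,[-40,-14,0],[0,0,0]],[255,[-40,-14,0],[0,0,0]],[255,[-40,-14,0],[0,0,0]],[255,[-40,-14,0],[0,0,0]],[255,[-40,-14,0],[0,0,0]],[255,[-30,-10,0],[0,0,0]],[255,[-14,-5,0],[0,0,0]],[255,[-5,-2,0],[0,0,0]]]}}

```text
time_s: 6.15
ee_pos: [661.5, -19.0, 285.1]
ee_rot: [-179.9, -0.1, 155.2]
force: [0.5, 0.1, -1.6]
gripper_width: 23.2
gripper_force: 55.0
```

```bash
python3 - <<'E'
from h import *
np.set_printoptions(precision=1,suppress=True)
print(*delta([661.5,-17,287])); print(state()["force"],state()["gripper_width"])
k=[]
for n in("top","side"):
    p=cams.grab_frame(n)
    for r in look_for(p,"rod_tip"): print(n,r["at"],r["confidence"])
    uv={"top":(252.2,140.6),"side":(302,176)}[n]; print("bore",ray(p,uv,131))
    a=p["color"]; x,y=(252,141) if n=="top" else (300,150)
    k.append(cv2.resize(a[y-60:y+60,x-50:x+50],None,fx=4,fy=4,interpolation=cv2.INTER_CUBIC))
cv2.imwrite("pics/hover.png",np.hstack(k)[:,:,::-1])
E
```

```text
[661.5 -19.  285.1] [-179.9   -0.1  155.2] [ 0.8  1.8 -1.9]
[ 0.5  0.1 -1.6] 23.180122948234075
top [93.6, 276.1] 0.63
bore [662.5 -16.4 131. ]
side [143.3, 162.4] 0.61
side [214.4, 165.2] 0.58
side [299.4, 141.6] 0.56
bore [662.4 -18.2 131. ]
```

View pics/hover.png

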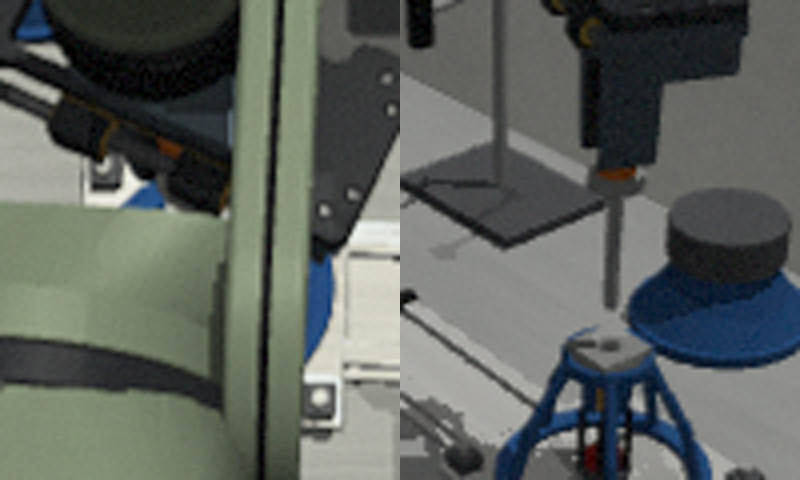

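In the hover crop (side half), the shank tip is at about (302.7,166.4) and the bore at about (301.9,176.2). I'll work out the tip-to-bore offset from the side camera, using the depth map too.

```bash
python3 - <<'E'
from h import *
np.set_printoptions(precision=1,suppress=True)
p=cams.grab_frame("side"); w=cloud(p); s=state(); print(s["ee_pos"])
g=cv2.cvtColor(p["color"],cv2.COLOR_RGB2GRAY).astype(int)
for r in range(140,170,3):
    print(r,g[r,296:310],"z",w[r,302])
for r in range(172,182): print(r,g[r,292:314])
zt=s["ee_pos"][2]-127
b=ray(p,(301.9,176.2),131); print("bore",b,"tip",ray(p,(302.5,166.6),zt),zt)
E
```

```text
[660.1 -16.1 287.2]
140 [ 71  73  65  43  47  47  52  57  58 109 136 138 137 137] z [656.5 -18.8 236.1]
143 [ 35  71  92 130 136  81  59  56  59 115 141 140 141 141] z [657.  -18.8 227.9]
146 [143 144 142 141 142  80  60  61  53 135 144 142 143 141] z [657.6 -18.5 219.5]
149 [143 142 143 142 124  77  57  58  72 136 143 141 141 139] z [656.8 -19.8 212. ]
152 [143 142 140 139 124  70  60  63  90 140 142 143 142 142] z [658.1 -18.9 202.9]
155 [142 144 143 143 127  71  58  65 100 136 143 143 145 142] z [658.1 -19.3 194.7]
158 [145 142 142 145 110  65  54  64 105 139 144 144 142 144] z [656.5 -21.5 187.8]
161 [144 143 142 142  95  61  58  69 120 142 143 143 141 119] z [658.8 -19.5 177.4]
164 [142 144 144 141  92  61  61  70 117 136 143  80  43  32] z [659.7 -19.1 168.2]
167 [144 145 145 148 139 140 138 141 143 143  98  47  28  19] z [841.3 166.8   2.1]
172 [144 143 144 117  96 107 109 136 142 144 144 142 145 143 121  76  38  31
  53  57  48  43]
173 [143 117  85  87 115 138 139 140 140 142 141 143 145 146 127 111  74  54
  36  54  61  51]
174 [ 90  94 113 120 121 140 143 130 122 120 121 120 124 126 123 122 119  92
  57  43  33  59]
175 [ 62  61  70  66  70  78 122 119 100  87  79  75  94 117 124 126 124 122
 106  80  42  32]
176 [ 58  58  54  54  53  54 115 109  80  65  57  56  74 111 121 122 124 125
 122 119  94  52]
177 [ 44  55  96 116 114 116 123 113  82  71  59  69  85 118 123 123 125 126
 122 108  69  44]
178 [ 51  56  65  78 118 123 119 122 117 114 122 119 119 124 123 125 122 105
  84  64  65  76]
179 [ 56  55  52  58  64 108 121 125 123 124 123 123 124 123 107 105  84  82
  74  54  57  75]
180 [ 56  54  57  51  57  66  81 121 127 122 123 125 106 104  82  79  73  75
  64  60  52  61]
181 [ 41  55  59  56  57  57  57  65 106 122 107  85  77  81  72  75  76  69
  59  56  46  45]
bore [661.6 -18.7 131. ] tip [661.3 -19.6 160.2] 160.24936093611092
```

>>> {"name": "servo_tool", "arguments": {"steps": [[255,[-1.5,0.3,2],[0,0,0]],[255,[0,0,4],[0,0,0]],[255,[0,0,4],[0,0,0]],[255,[0,0,4],[0,0,0]],[255,[0,0,4],[0,0,0]],[255,[0,0,3],[0,0,0]],[255,[0,0,2],[0,0,0]],[255,[0,0,2],[0,0,0]],[255,[0,0,0],[0,0,0]],[255,[0,0,0],[0,0,0]]]}}

```text
time_s: 7.4
ee_pos: [662.5, -17.6, 262.0]
ee_rot: [180.0, 0.0, 155.3]
force: [-0.3, 0.7, -1.9]
gripper_width: 23.4
gripper_force: 55.0
```

```bash
python3 - <<'E'
from h import *
np.set_printoptions(precision=1,suppress=True)
p=cams.grab_frame("side"); s=state(); print(s["ee_pos"],s["ee_rot"],s["force"],s["torque"])
a=p["color"]; k=cv2.resize(a[145:195,275:330],None,fx=10,fy=10,interpolation=cv2.INTER_CUBIC)
cv2.imwrite("pics/near.png",k[:,:,::-1])
E
```

```text
[662.6 -17.6 262.1] [180.    0.  155.3] [ 0.5 -0.1 -1.9] [-0. -0.  0.]
```

View pics/near.png

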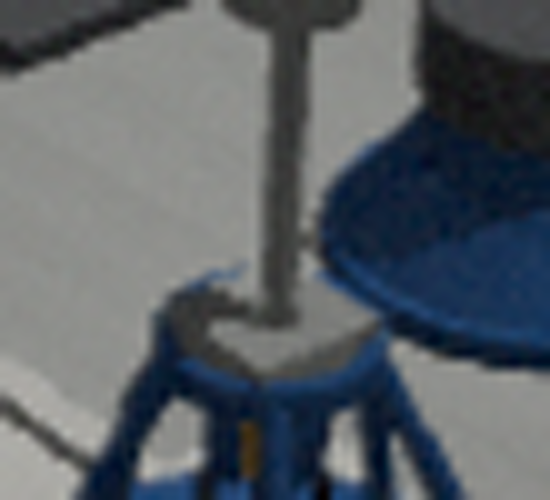

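The tip (crop (277,322), about (302.2,176.7)) sits over the bore mouth, well inside the chamfer's capture range. I make a small correction and ease into the bore.

>>> {"name": "servo_tool", "arguments": {"steps": [[255,[0.5,0.6,0],[0,0,0]],[255,[0,0,1],[0,0,0]],[255,[0,0,1.5],[0,0,0]],[255,[0,0,1.5],[0,0,0]],[255,[0,0,1.5],[0,0,0]],[255,[0,0,1.5],[0,0,0]],[255,[0,0,1.5],[0,0,0]],[255,[0,0,1.5],[0,0,0]],[255,[0,0,1],[0,0,0]],[255,[0,0,0],[0,0,0]]]}}

```text
time_s: 8.45
ee_pos: [662.2, -16.8, 250.7]
ee_rot: [-180.0, -0.0, 155.3]
force: [0.2, 0.0, -2.2]
gripper_width: 23.4
gripper_force: 55.0
```

The tip is 7 mm into the bore with no contact. I go on down at 10 mm/s.

>>> {"name": "servo_tool", "arguments": {"steps": [[255,[0,0,1],[0,0,0]],[255,[0,0,1],[0,0,0]],[255,[0,0,1],[0,0,0]],[255,[0,0,1],[0,0,0]],[255,[0,0,1],[0,0,0]],[255,[0,0,1],[0,0,0]],[255,[0,0,1],[0,0,0]],[255,[0,0,1],[0,0,0]],[255,[0,0,1],[0,0,0]],[255,[0,0,1],[0,0,0]]]}}

```text
time_s: 9.45
ee_pos: [662.3, -16.8, 242.0]
ee_rot: [180.0, 0.1, 155.3]
force: [-1.0, 0.2, 4.3]
gripper_width: 23.1
gripper_force: 55.0
```

The rod has met the plug at about 6.5 N of friction. I keep driving.

>>> {"name": "servo_tool", "arguments": {"steps": [[255,[0,0,1.4],[0,0,0]],[255,[0,0,1.4],[0,0,0]],[255,[0,0,1.4],[0,0,0]],[255,[0,0,1.4],[0,0,0]],[255,[0,0,1.4],[0,0,0]],[255,[0,0,1.4],[0,0,0]],[255,[0,0,1.4],[0,0,0]],[255,[0,0,1.4],[0,0,0]],[255,[0,0,1.4],[0,0,0]],[255,[0,0,1.4],[0,0,0]]]}}

```text
time_s: 10.45
ee_pos: [662.3, -16.8, 226.8]
ee_rot: [180.0, 0.0, 155.3]
force: [-1.1, -0.2, 4.1]
gripper_width: 23.1
gripper_force: 55.0
```

>>> {"name": "servo_tool", "arguments": {"steps": [[255,[0,0,1.4],[0,0,0]],[255,[0,0,1.4],[0,0,0]],[255,[0,0,1.4],[0,0,0]],[255,[0,0,1.4],[0,0,0]],[255,[0,0,1.4],[0,0,0]],[255,[0,0,1.2],[0,0,0]],[255,[0,0,1],[0,0,0]],[255,[0,0,1],[0,0,0]],[255,[0,0,1],[0,0,0]],[255,[0,0,1],[0,0,0]]]}}

```text
time_s: 11.45
ee_pos: [662.3, -16.7, 214.7]
ee_rot: [180.0, 0.0, 155.3]
force: [-0.4, -0.6, 4.2]
gripper_width: 23.2
gripper_force: 55.0
```

>>> {"name": "servo_tool", "arguments": {"steps": [[255,[0,0,0.4],[0,0,0]],[255,[0,0,0.4],[0,0,0]],[255,[0,0,0.4],[0,0,0]],[255,[0,0,0.4],[0,0,0]],[255,[0,0,0.4],[0,0,0]],[255,[0,0,0.4],[0,0,0]],[255,[0,0,0.4],[0,0,0]],[255,[0,0,0.4],[0,0,0]],[255,[0,0,0.4],[0,0,0]],[255,[0,0,0.4],[0,0,0]]]}}

```text
time_s: 12.45
ee_pos: [662.3, -16.8, 210.8]
ee_rot: [180.0, 0.0, 155.3]
force: [-0.1, 1.0, 3.1]
gripper_width: 23.0
gripper_force: 55.0
```

>>> {"name": "servo_tool", "arguments": {"steps": [[255,[0,0,0.3],[0,0,0]],[255,[0,0,0.3],[0,0,0]],[255,[0,0,0.3],[0,0,0]],[255,[0,0,0.3],[0,0,0]],[255,[0,0,0.3],[0,0,0]],[255,[0,0,0.3],[0,0,0]],[255,[0,0,0.3],[0,0,0]],[255,[0,0,0.3],[0,0,0]],[255,[0,0,0.3],[0,0,0]],[255,[0,0,0.3],[0,0,0]]]}}

```text
time_s: 13.45
ee_pos: [662.3, -16.8, 207.7]
ee_rot: [180.0, 0.0, 155.3]
force: [0.6, 0.2, 3.5]
gripper_width: 23.5
gripper_force: 55.0
```

>>> {"name": "servo_tool", "arguments": {"steps": [[255,[0,0,0.3],[0,0,0]],[255,[0,0,0.3],[0,0,0]],[255,[0,0,0.3],[0,0,0]],[255,[0,0,0.3],[0,0,0]],[255,[0,0,0.3],[0,0,0]],[255,[0,0,0.3],[0,0,0]],[255,[0,0,0.3],[0,0,0]],[255,[0,0,0.3],[0,0,0]],[255,[0,0,0.3],[0,0,0]],[255,[0,0,0.3],[0,0,0]]]}}

```text
time_s: 14.45
ee_pos: [662.3, -16.8, 204.7]
ee_rot: [180.0, 0.0, 155.3]
force: [-0.1, 0.2, 4.2]
gripper_width: 23.3
gripper_force: 55.0
```

>>> {"name": "servo_tool", "arguments": {"steps": [[255,[0,0,0.3],[0,0,0]],[255,[0,0,0.3],[0,0,0]],[255,[0,0,0.3],[0,0,0]],[255,[0,0,0.3],[0,0,0]],[255,[0,0,0.3],[0,0,0]],[255,[0,0,0.3],[0,0,0]],[255,[0,0,0.3],[0,0,0]],[255,[0,0,0.3],[0,0,0]],[255,[0,0,0.3],[0,0,0]],[255,[0,0,0.3],[0,0,0]]]}}

```text
time_s: 15.45
ee_pos: [662.3, -16.8, 201.9]
ee_rot: [180.0, 0.0, 155.3]
force: [-0.7, 0.2, 4.6]
gripper_width: 23.1
gripper_force: 55.0
```

>>> {"name": "servo_tool", "arguments": {"steps": [[255,[0,0,0.25],[0,0,0]],[255,[0,0,0.25],[0,0,0]],[255,[0,0,0.25],[0,0,0]],[255,[0,0,0.25],[0,0,0]],[255,[0,0,0.25],[0,0,0]],[255,[0,0,0.25],[0,0,0]],[255,[0,0,0.25],[0,0,0]],[255,[0,0,0.25],[0,0,0]],[255,[0,0,0.25],[0,0,0]],[255,[0,0,0.25],[0,0,0]]]}}

```text
time_s: 16.45
ee_pos: [662.3, -16.8, 200.7]
ee_rot: [180.0, 0.1, 155.3]
force: [-1.2, -0.4, 8.9]
gripper_width: 23.2
gripper_force: 55.0
```

The pad is met, at about 11 N contact (the reading plus about 2 N of rod weight). I push to about 15–16 N and hold.

>>> {"name": "servo_tool", "arguments": {"steps": [[255,[0,0,0.6],[0,0,0]],[255,[0,0,0.6],[0,0,0]],[255,[0,0,0.6],[0,0,0]],[255,[0,0,0.4],[0,0,0]],[255,[0,0,0],[0,0,0]],[255,[0,0,0],[0,0,0]],[255,[0,0,0],[0,0,0]],[255,[0,0,0],[0,0,0]],[255,[0,0,0],[0,0,0]],[255,[0,0,0],[0,0,0]]]}}

```text
time_s: 17.45
ee_pos: [662.4, -16.9, 199.5]
ee_rot: [180.0, 0.1, 155.3]
force: [-2.4, 0.6, 14.2]
gripper_width: 23.4
gripper_force: 55.0
```

About 16 N was held for over half a second. I hold briefly more, then withdraw.

>>> {"name": "servo_tool", "arguments": {"steps": [[255,[0,0,0],[0,0,0]],[255,[0,0,0],[0,0,0]],[255,[0,0,-3],[0,0,0]],[255,[0,0,-6],[0,0,0]],[255,[0,0,-10],[0,0,0]],[255,[0,0,-14],[0,0,0]],[255,[0,0,-16],[0,0,0]],[255,[0,0,-16],[0,0,0]],[255,[0,0,-16],[0,0,0]],[255,[0,0,-14],[0,0,0]]]}}

```text
time_s: 18.45
ee_pos: [662.2, -16.8, 292.7]
ee_rot: [-180.0, -0.0, 155.3]
force: [0.2, 0.0, -1.1]
gripper_width: 23.2
gripper_force: 55.0
```

```bash
python3 - <<'E'
from h import *
np.set_printoptions(precision=1,suppress=True)
print(*delta([435.6,200.4,290]),state()["force"])
E
```

```text
[662.2 -16.8 292.7] [-180.    -0.   155.3] [296.7 102.4   2.8] [ 0.2  0.  -1.1]
```

>>> {"name": "servo_tool", "arguments": {"steps": [[255,[14.7,5.4,0],[0,0,0]],[255,[32,11,0],[0,0,0]],[255,[40,14,0],[0,0,0]],[255,[40,14,0],[0,0,0]],[255,[40,14,0],[0,0,0]],[255,[40,14,0],[0,0,0]],[255,[40,14,0],[0,0,0]],[255,[30,10,0],[0,0,0]],[255,[15,4,0],[0,0,0]],[255,[5,2,0],[0,0,0]]]}}

```text
time_s: 19.45
ee_pos: [434.7, 201.0, 292.3]
ee_rot: [-180.0, 0.0, 155.4]
force: [0.5, -0.8, -1.8]
gripper_width: 23.6
gripper_force: 55.0
```

>>> {"name": "servo_tool", "arguments": {"steps": [[255,[0,0,0],[0,0,0]],[255,[0,0,0],[0,0,0]],[255,[0,0,5],[0,0,0]],[255,[0,0,10],[0,0,0]],[255,[0,0,12],[0,0,0]],[255,[0,0,12],[0,0,0]],[255,[0,0,8],[0,0,0]],[255,[0,0,3],[0,0,0]],[255,[0,0,0],[0,0,0]],[255,[0,0,0],[0,0,0]]]}}

```text
time_s: 20.45
ee_pos: [435.9, 200.6, 242.4]
ee_rot: [180.0, 0.0, 155.3]
force: [-0.1, 1.0, 0.0]
gripper_width: 23.2
gripper_force: 55.0
```

```bash
python3 - <<'E'
from h import *
np.set_printoptions(precision=1,suppress=True)
print(*delta([435.5,200.3,136.9]),state()["force"])
p=cams.grab_frame("side")
k=cv2.resize(p["color"][140:225,150:240],None,fx=6,fy=6,interpolation=cv2.INTER_CUBIC)
cv2.imwrite("pics/hold.png",k[:,:,::-1])
E
```

```text
[435.9 200.6 242.4] [180.    0.  155.3] [  0.3  -0.5 105.5] [-0.1  1.   0. ]
```

View pics/hold.png

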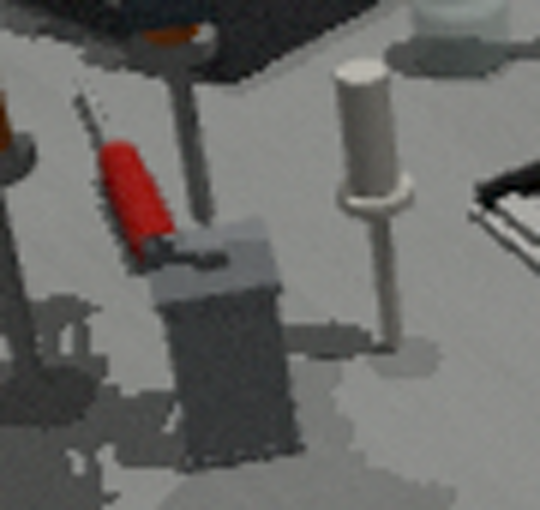

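The tip (203,222) lines up with the hole (210,262) along the shank's tilt in the picture. I lower it.

>>> {"name": "servo_tool", "arguments": {"steps": [[255,[0.3,-0.4,4],[0,0,0]],[255,[0,0,4],[0,0,0]],[255,[0,0,4],[0,0,0]],[255,[0,0,4],[0,0,0]],[255,[0,0,3],[0,0,0]],[255,[0,0,3],[0,0,0]],[255,[0,0,3],[0,0,0]],[255,[0,0,3],[0,0,0]],[255,[0,0,2],[0,0,0]],[255,[0,0,0],[0,0,0]]]}}

```text
time_s: 21.5
ee_pos: [435.0, 200.1, 211.8]
ee_rot: [-180.0, -0.0, 155.3]
force: [-0.4, -0.1, -2.0]
gripper_width: 23.6
gripper_force: 55.0
```

>>> {"name": "servo_tool", "arguments": {"steps": [[255,[0,0,6],[0,0,0]],[255,[0,0,9],[0,0,0]],[255,[0,0,9],[0,0,0]],[255,[0,0,9],[0,0,0]],[255,[0,0,9],[0,0,0]],[255,[0,0,9],[0,0,0]],[255,[0,0,8],[0,0,0]],[255,[0,0,6],[0,0,0]],[255,[0,0,4],[0,0,0]],[255,[0,0,2],[0,0,0]]]}}

```text
time_s: 22.5
ee_pos: [435.2, 200.1, 140.7]
ee_rot: [-180.0, -0.0, 155.3]
force: [-0.8, 0.9, -1.0]
gripper_width: 23.4
gripper_force: 55.0
```

>>> {"name": "servo_tool", "arguments": {"steps": [[255,[0,0,1],[0,0,0]],[255,[0,0,1],[0,0,0]],[255,[0,0,1],[0,0,0]],[255,[0,0,0.5],[0,0,0]],[255,[0,0,0],[0,0,0]],[255,[0,0,0],[0,0,0]],[255,[0,0,0],[0,0,0]],[255,[0,0,0],[0,0,0]],[255,[0,0,0],[0,0,0]],[255,[0,0,0],[0,0,0]]]}}

```text
time_s: 23.5
ee_pos: [435.2, 200.2, 137.6]
ee_rot: [180.0, 0.0, 155.3]
force: [0.6, -0.1, -0.7]
gripper_width: 23.3
gripper_force: 55.0
```

>>> {"name": "servo_tool", "arguments": {"steps": [[255,[0,0,0.5],[0,0,0]],[255,[0,0,0],[0,0,0]],[150,[0,0,0],[0,0,0]],[60,[0,0,0],[0,0,0]],[0,[0,0,0],[0,0,0]],[0,[0,0,0],[0,0,0]],[0,[0,0,0],[0,0,0]],[0,[0,0,0],[0,0,0]],[0,[0,0,0],[0,0,0]],[0,[0,0,0],[0,0,0]]]}}

```text
time_s: 24.5
ee_pos: [435.2, 200.2, 137.1]
ee_rot: [180.0, 0.0, 155.3]
force: [-0.2, -0.4, -0.2]
gripper_width: 84.6
gripper_force: 0.0
```

>>> {"name": "servo_tool", "arguments": {"steps": [[0,[0,0,-5],[0,0,0]],[0,[0,0,-12],[0,0,0]],[0,[0,0,-20],[0,0,0]],[0,[0,0,-25],[0,0,0]],[0,[0,0,-25],[0,0,0]],[0,[0,0,-20],[0,0,0]],[0,[0,0,-10],[0,0,0]],[0,[0,0,0],[0,0,0]],[0,[0,0,0],[0,0,0]],[0,[0,0,0],[0,0,0]]]}}

```text
time_s: 25.5
ee_pos: [434.6, 199.9, 252.8]
ee_rot: [-179.9, -0.1, 155.3]
force: [0.0, -0.1, 0.3]
gripper_width: 91.3
gripper_force: 0.0
```

```bash
python3 - <<'E'
from h import *
print(state()["ee_pos"],state()["gripper_width"])
p=cams.grab_frame("side"); save(p,"end.png")
E
```

```text
[434.57646177 199.87134245 252.84012034] 91.31368002606358
```

View pics/end.png

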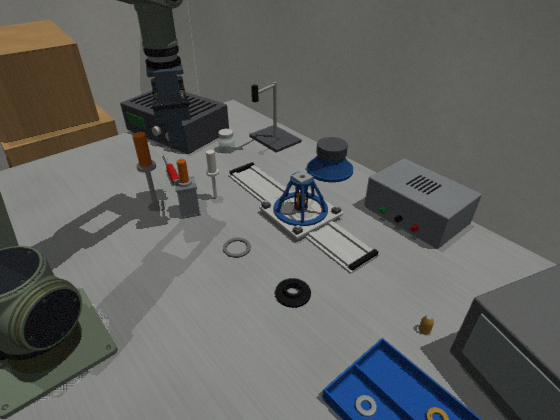

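The rod stands upright in its holder at (183,170), as at the start. The gripper is clear of it, and the gasket (237,247), flange (292,292) and spare plug (427,324) haven't moved.

```bash
python3 -c "
from workcell import ticket
print(ticket.job_done())"
```

```text
the job is handed in; nothing more can be done
None
```

The job is handed in, with no verdict returned: the plug was driven about 44 mm down onto the catch pad and seated at about 16 N for over half a second, the rod is back upright in its holder, and the gasket, flange and spare plug look unmoved.

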